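# Rock the matching bench dog loose and put it in the caddy

## Task

Three wooden bench dogs are jammed in their blocks: find the one whose head has the same shape as the sample pattern lying on the paper mat. Rock it from side to side along its slot until both sides of the slot have given, draw it out upwards, then carry it to the empty wooden caddy and lower it in foot first until it stands on the floor before letting go. Leave the other two dogs, the patterns and the other things on the bench as they are.

Things in the scene. Friction and masses are not known exactly. Their poses are not given: they have to be found in the camera images.
- head_round (a point): Head of the wooden bench dog whose head, from above, is a round disc, 42 mm across. Head 20 mm thick; this point is its centre, 10 mm below the dog's top, 127 mm above the bench at the start. Below it a plain shank 20 x 20 mm, 79 mm long, then a foot 27 (x) x 22 (y) mm, 18 mm high, round underneath. About 0.12 kg.
- dog_round: The round-headed dog; origin under the middle of its foot, 107 mm below the head's centre. Starts upright, foot 20 mm above the bench, in the middle of a pale wooden block screwed to the bench: 110 (x) x 60 (y) x 75 mm high, same axes as the dog, z up. It can be rocked about its foot along x only. To come out it is lifted 55 mm, upright.
- cheek_round_far (a joint): Dark wooden cheek hidden in the round dog's slot, gripping the shank from +x and overlapping the foot: a straight pull cannot free it. 0 = tight, 0.005 m = fully given. Held by friction (about 16 N), stays where pushed. A push of 6 to 11 N on the head towards +x, until it is 15 to 18 mm off centre, drives it out.
- cheek_round_near (a joint): The like cheek on the -x side of the round dog's slot: 0 = tight, 0.005 m = fully given; driven out by pushing the head towards -x until it is 15 to 18 mm past the start place. The foot can be lifted out when the two cheeks have given at least 7 mm between them.
- pattern_round (a point): Centre (half-way up) of a loose flat wooden pattern, 12 mm thick, with the outline of the round dog head (same size). It is the sample if it lies on the paper mat; otherwise it is a spare lying towards the far edge of the bench.
- head_square (a point): Head of the wooden bench dog whose head, from above, is a square, 42 x 42 mm, sides along x and y. Head 20 mm thick; this point is its centre, 10 mm below the dog's top, 127 mm above the bench at the start. Below it a plain shank 20 x 20 mm, 79 mm long, then a foot 27 (x) x 22 (y) mm, 18 mm high, round underneath. About 0.12 kg.
- dog_square: The square-headed dog; origin under the middle of its foot, 107 mm below the head's centre. Starts upright, foot 20 mm above the bench, in the middle of a pale wooden block screwed to the bench: 110 (x) x 60 (y) x 75 mm high, same axes as the dog, z up. It can be rocked about its foot along x only. To come out it is lifted 55 mm, upright.
- cheek_square_far (a joint): Dark wooden cheek hidden in the square dog's slot, gripping the shank from +x and overlapping the foot: a straight pull cannot free it. 0 = tight, 0.005 m = fully given. Held by friction (about 16 N), stays where pushed. A push of 6 to 11 N on the head towards +x, until it is 15 to 18 mm off centre, drives it out.
- cheek_square_near (a joint): The like cheek on the -x side of the square dog's slot: 0 = tight, 0.005 m = fully given; driven out by pushing the head towards -x until it is 15 to 18 mm past the start place. The foot can be lifted out when the two cheeks have given at least 7 mm between them.
- pattern_square (a point): Centre (half-way up) of a loose flat wooden pattern, 12 mm thick, with the outline of the square dog head (same size). It is the sample if it lies on the paper mat; otherwise it is a spare lying towards the far edge of the bench.
- head_cross (a point): Head of the wooden bench dog whose head, from above, is a plus-shaped cross, 42 mm tip to tip along x and y, arms 14 mm wide. Head 20 mm thick; this point is its centre, 10 mm below the dog's top, 127 mm above the bench at the start. Below it a plain shank 20 x 20 mm, 79 mm long, then a foot 27 (x) x 22 (y) mm, 18 mm high, round underneath. About 0.12 kg.
- dog_cross: The cross-headed dog; origin under the middle of its foot, 107 mm below the head's centre. Starts upright, foot 20 mm above the bench, in the middle of a pale wooden block screwed to the bench: 110 (x) x 60 (y) x 75 mm high, same axes as the dog, z up. It can be rocked about its foot along x only. To come out it is lifted 55 mm, upright.
- cheek_cross_far (a joint): Dark wooden cheek hidden in the cross dog's slot, gripping the shank from +x and overlapping the foot: a straight pull cannot free it. 0 = tight, 0.005 m = fully given. Held by friction (about 16 N), stays where pushed. A push of 6 to 11 N on the head towards +x, until it is 15 to 18 mm off centre, drives it out.
- cheek_cross_near (a joint): The like cheek on the -x side of the cross dog's slot: 0 = tight, 0.005 m = fully given; driven out by pushing the head towards -x until it is 15 to 18 mm past the start place. The foot can be lifted out when the two cheeks have given at least 7 mm between them.
- pattern_cross (a point): Centre (half-way up) of a loose flat wooden pattern, 12 mm thick, with the outline of the cross dog head (same size). It is the sample if it lies on the paper mat; otherwise it is a spare lying towards the far edge of the bench.
- mat_centre (a point): Centre of the square paper mat, 130 x 130 mm, 1 mm thick, on the bench. The one pattern that lies on it is the sample.
- caddy: Empty open-topped square wooden box, fixed, outside 86 x 86 mm, 65 mm high, walls 8 mm (inside 70 x 70 mm), floor 8 mm thick. Origin: centre of its underside on the bench; z up, sides along x and y. A dog stood in it may lean on a wall when let go.
- tape: Loose yellow and black tape measure, 75 x 42 x 70 mm; origin at its underside. Leave it alone.
- sander: Loose cork and wood sanding block, 110 x 70 x 45 mm; origin at its underside. Leave it alone.
- pencil: Loose flat red carpenter's pencil, about 145 x 14 x 8 mm; origin at its underside. Leave it alone.
- screwdriver: Loose screwdriver lying on the bench; origin at its underside. Leave it alone.
- glue: Loose white glue bottle, 56 mm across, 150 mm high; origin at its underside. Leave it alone.
- offcut: Loose dark wood offcut, 100 x 45 x 35 mm; origin at its underside. Leave it alone.
Things that resemble listed ones, but are neither listed nor needed, are in the scene too. What is shaped like the dog_square but pink is not meant.

How it is judged:
By the outcome, as a careful person would: the job done as asked, in the order asked, and still so for the second after the job is handed in, with the robot touching nothing.
It also fails if it takes over 72 s, if anything falls off the work surface, if the arm or the gripper's body presses on something with over 40 N, if the wrist force passes 120 N, or if a joint passes its speed limit or range.

## Robot

A 6-joint arm with a two-finger parallel gripper is mounted at the origin on the work surface. World frame = base frame: x ahead of the robot, y to its left, z up, the work surface at z = 0. Lengths are in m, angles in rad, forces in N, time in s.
With the tool pointing down it reaches from about 0.3 to 0.875 m from the base axis. Payload 4.2 kg.
Tool frame: the origin (TCP) lies at the centre of the arm's flange, where the gripper is bolted on; the fingertips stand 173 mm ahead of it and the grasp point (between the pads) lies 155 mm ahead of it (r.nose_length is the distance from the TCP to the fingertips, in m); z points along the fingers, y is the direction in which the jaws open and shut (so a half turn about z gives the same grasp; the last joint's range is limited). The gripper opens to 85 mm and grips with 20 to 120 N. Pads are 22 mm wide; open, the fingers measure 114 mm over their backs; the gripper's body (76 mm by 85 mm) begins 54 mm behind the grasp point. The pads swing forward as they close: fully open they stand 13 mm farther back than shut.
Start: joints at [-1.351, 0.32, 1.565, -0, 1.257, -0.02], TCP at [0.137, -0.559, 0.405] pointing down, gripper open.
Joint ranges: [-3.11, 3.11], [-0.84, 2.01], [0.21, 2.61], [-1.34, 4.49], [0.05, 2.63], [-2.56, 2.56]. Speed limits (rad/s): [2.57, 2.57, 3.14, 3.14, 3.14, 3.14].

## Interface

Orientations are given as a unit quaternion [x, y, z, w].
In Python, from cell import r gives the robot as it stands. The module is installed in compiled form; this text tells all that it offers.
- The arm moves only by the tool step_arm, never from a script. Its argument "series" is a list of rows, each an object of numbers: "rx", "ry", "rz": the turn, a rotation vector about the tool's x, y, z in rad; "tx", "ty", "tz": the shift along the tool's x, y, z in m; "claw": the closure, from -1 (fully open) to 1 (shut), so that 0 is half open. In form: [{"rx": .., "ry": .., "rz": .., "tx": .., "ty": .., "tz": .., "claw": ..}, ...]. A call has 1 to 10 rows; each row shifts and turns the commanded pose from where the row before left it, along the tool's axes as they then stand; what a row does not reach is not made up. A row lasts 1/8 s, in which the tool goes at most 62.5 mm and 10.7 degrees, less where a joint would pass 70% of its speed; a pose out of reach is approached as far as the arm can. A call with a gripper value outside its range is refused whole. The fingers move at their own pace and stop on an object; "newtons" is the grip in N (left out, the last holds). Time passes only in rows, so rows that do not move let the fingers close. It gives the time, the measured TCP pose, the force and the opening at its end, in the units of the state.
- r.sense(): the state, without advancing time (a new reading comes with each control period).
- r.snapshot(name): name is "scene" or "top" or "wrist"; returns a dict with "img" (384x512x3 uint8, red, green, blue), "fx", "fy", "cx", "cy" (pixels), "R" (3x3) and "t" (3): a world point X has camera coordinates R X + t. Camera axes: x right, y down, z forward; pixel columns grow to the right and rows downward; lengths in m; the calibration is good to about 2 mm. A picture is of the moment at which its call begins. There is no depth.
- r.job_done(): hands the job in, once; it reports no verdict.
The state is a dict: "time": time; "joint_pos": joint angles; "dq": joint speeds; "tau": joint torques, N m; "tool_pos": TCP position; "orientation": TCP orientation; "wrist_force": force on the tool from outside, world axes, zero at the start; "ft_torque": the same for the moment, N m; "grip_width": opening from 0.0 (shut) to 1.0 (fully open).
Only numpy, scipy, OpenCV 4.12 (cv2) and the standard library are available. Lean on these libraries where they do the work, as an engineer would, in place of code of your own. Each camera call takes 0.05 s, during which the arm holds its last target. There are 200 camera calls.

## Working session

There is one attempt and no reset: what is moved stays moved. The work goes in short steps, Python scripts to look and compute and a tool call to move; the robot and the scene stay as the last step left them, time stands still between calls to the robot, and variables do not carry over. Pictures are saved under pics/ and viewed, about 8 in all and at most 12, crops included, and the job is handed in when it is done.

Besides the shell and the picture viewer there is one more tool, called after "Request:" as a command line: name --argument value ..., lists and objects as JSON in quotes. step_arm: Moves the arm, as the interface text tells. Its arguments: {"type":"object","properties":{"series":{"type":"array"},"newtons":{"type":"number"}},"required":["series"]}

```bash
mkdir -p pics; cat > h.py <<'E'
import numpy as np, cv2
from cell import r
def snap(n,f):
    s=r.snapshot(n); cv2.imwrite('pics/'+f,s['img'][:,:,::-1]); np.savez('pics/'+f[:-4]+'.npz',**s); return s
def ray(s,u,v,z):
    R=np.array(s['R']);t=np.array(s['t']);c=-R.T@t
    d=R.T@np.array([(u-s['cx'])/s['fx'],(v-s['cy'])/s['fy'],1]); return c+d*(z-c[2])/d[2]
def proj(s,X):
    p=np.array(s['R'])@np.array(X)+np.array(s['t']); return s['fx']*p[0]/p[2]+s['cx'],s['fy']*p[1]/p[2]+s['cy']
E
python3 - <<'E'
from h import *
a=snap('top','top1.png');b=snap('scene','scene1.png')
for s in(a,b):print(-np.array(s['R']).T@s['t'],s['fx'],np.round(s['R'],2).tolist())
s=r.sense();print(s)
E
```

```text
[ 0.43221054 -0.0016094   1.25904982] 458.8508135494456 [[0.02, -1.0, -0.0], [-0.99, -0.02, -0.11], [0.11, 0.0, -0.99]]
[1.01287949 0.41933912 0.96778205] 424.214247876373 [[-0.66, 0.75, -0.01], [0.61, 0.53, -0.59], [-0.44, -0.4, -0.81]]
{'time': 0.1, 'joint_pos': array([-1.35097872e+00,  3.20248629e-01,  1.56557248e+00,  7.21613478e-06,
        1.25738218e+00, -2.00073780e-02]), 'dq': array([-1.17473049e-03, -1.75925391e-03, -2.90461294e-03, -4.23352330e-04,
        2.02151272e-05,  1.21478918e-04]), 'tau': array([ 3.10917912e-04, -4.16409838e+01, -2.34704876e+01,  9.32230336e-06,
        4.88166843e-03, -1.37677321e-05]), 'tool_pos': array([ 0.13654673, -0.5584001 ,  0.40394823]), 'orientation': array([ 9.92818919e-01,  1.19624181e-01, -7.69076582e-05, -8.01648047e-04]), 'wrist_force': array([-0.29304129,  0.1754853 , -0.26943212]), 'ft_torque': array([0.03380321, 0.08287417, 0.00626782]), 'grip_width': 1.000491708859273}
```

View pics/top1.png

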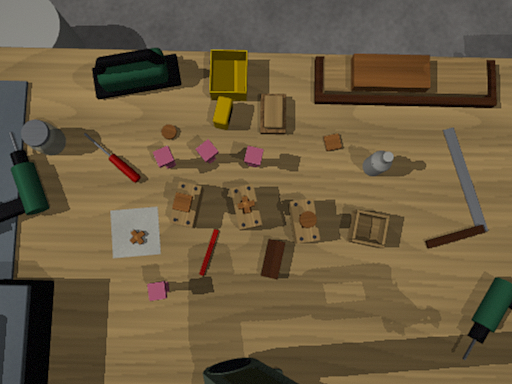

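View pics/scene1.png

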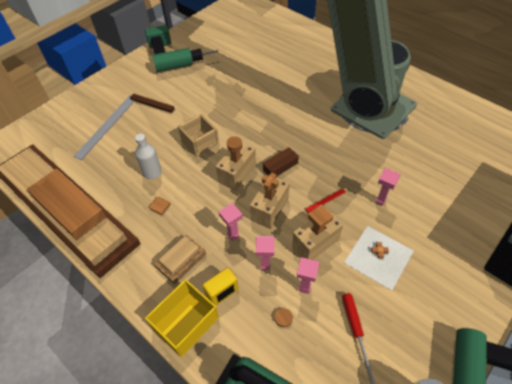

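```bash
python3 - <<'E'
from h import *
s=dict(np.load('pics/top1.npz'))
im=s['img'][130:300,140:410,::-1]
cv2.imwrite('pics/c1.png',cv2.resize(im,None,fx=2.96,fy=2.96,interpolation=cv2.INTER_CUBIC))
E
```

```text
(no output)
```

View pics/c1.png

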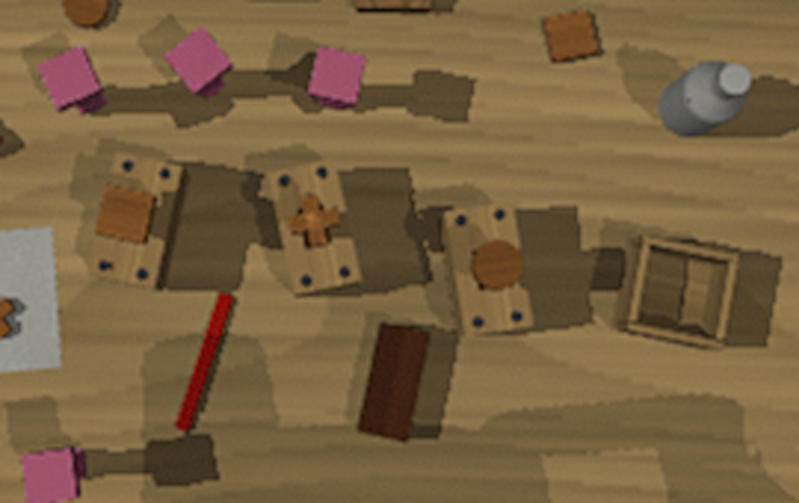

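```bash
python3 - <<'E'
from h import *
s=dict(np.load('pics/top1.npz'))
P=lambda u,v,z:ray(s,140+(u+.5)/2.96-.5,130+(v+.5)/2.96-.5,z)[:2]
sc=[P(*p,.076) for p in[(285,181),(321,172),(306,281),(344,272)]]
print(np.round(sc,3)); f=(sc[0]+sc[1])/2;n=(sc[2]+sc[3])/2
print('block c',(f+n)/2,'yaw',np.degrees(np.arctan2(*(f-n)[::-1])),np.degrees(np.arctan2(*(sc[0]-sc[1])[::-1])))
print('head',P(316,221,.137))
for nm,L in(('cross',(316,221)),('square',(126,213)),('round',(497,265))):print(nm,P(*L,.137))
c=np.array([P(*p,.065) for p in[(645,237),(738,252),(718,346),(625,330)]]);print('caddy',c.round(3),c.mean(0))
d=c[0]-c[3];e=c[1]-c[2];print([np.degrees(np.arctan2(*q[::-1])) for q in(d,e)],np.linalg.norm(d),np.linalg.norm(c[0]-c[1]))
print('offcut',P(393,382,.035),'pencil far',P(225,297,.008),'pink',[P(*p,.137) for p in[(70,78),(200,62),(337,77)]])
q=dict(np.load('pics/scene1.npz'));print('sceneHead guess',proj(q,[*P(316,221,.137),.137]))
E
```

```text
[[ 0.566  0.03 ]
 [ 0.575 -0.001]
 [ 0.479  0.01 ]
 [ 0.487 -0.023]]
block c [0.52675659 0.00407198] yaw 13.69598748996237 105.43650179973815
head [0.52632632 0.00219322]
cross [0.52632632 0.00219322]
square [0.52939039 0.15988881]
round [ 0.49328264 -0.14809927]
caddy [[ 0.525 -0.288]
 [ 0.513 -0.369]
 [ 0.431 -0.351]
 [ 0.443 -0.27 ]] [ 0.47802317 -0.31948439]
[np.float64(-12.197730092405088), np.float64(-12.480209700758552)] 0.08380581053692297 0.08254017523948406
offcut [ 0.39226216 -0.06950373] pencil far [0.46521355 0.08460097] pink [array([0.64185948, 0.21111294]), array([0.65795753, 0.1025982 ]), array([ 0.64780134, -0.01262845])]
sceneHead guess (np.float64(269.1278685884192), np.float64(178.70924971122454))
```

Request:
step_arm --series '[{"tx":0.03,"ty":-0.026},{"tx":0.042,"ty":-0.037},{"tx":0.042,"ty":-0.037},{"tx":0.042,"ty":-0.037},{"tx":0.042,"ty":-0.037},{"tx":0.042,"ty":-0.037},{"tx":0.042,"ty":-0.037},{"tx":0.042,"ty":-0.037},{"tx":0.042,"ty":-0.037},{"tx":0.042,"ty":-0.037,"rz":-0.014}]'

```text
schema error: expected keys rx, ry, rz, tx, ty, tz, claw
```

Request:
step_arm --series '[{"tx":0.042,"ty":-0.037},{"tx":0.034,"ty":-0.03},{"tx":0.018,"ty":-0.018},{}]'

```text
schema error: expected keys rx, ry, rz, tx, ty, tz, claw
```

```bash
python3 - <<'E'
from h import *
a=snap('wrist','w1.png');s=r.sense();print(s['time'],s['tool_pos'],s['orientation'],s['joint_pos'].round(3))
print(-np.array(a['R']).T@a['t'],a['fx'],proj(a,[.5265,.003,.137]))
E
```

```text
0.15 [ 0.13653018 -0.55842205  0.40407219] [ 9.92820676e-01  1.19610326e-01 -6.70126326e-05 -6.86830647e-04] [-1.351  0.32   1.565  0.     1.257 -0.02 ]
[ 0.21286576 -0.53903643  0.37334522] 326.26075164442574 (np.float64(-1359.983862028976), np.float64(-1544.269282100277))
```

View pics/w1.png

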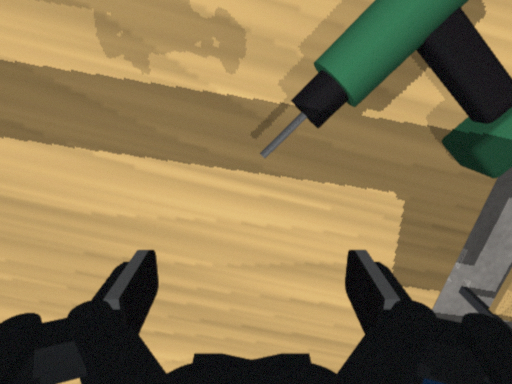

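The move was refused because each row needs all seven keys. The arm is still at its start pose, and the wrist view shows only a drill and bare bench. I'll resend with full rows.

Request:
step_arm --series '[{"rx":0,"ry":0,"rz":0,"tx":0.03,"ty":-0.026,"tz":0,"claw":-1},{"rx":0,"ry":0,"rz":0,"tx":0.042,"ty":-0.037,"tz":0,"claw":-1},{"rx":0,"ry":0,"rz":0,"tx":0.042,"ty":-0.037,"tz":0,"claw":-1},{"rx":0,"ry":0,"rz":0,"tx":0.042,"ty":-0.037,"tz":0,"claw":-1},{"rx":0,"ry":0,"rz":0,"tx":0.042,"ty":-0.037,"tz":0,"claw":-1},{"rx":0,"ry":0,"rz":0,"tx":0.042,"ty":-0.037,"tz":0,"claw":-1},{"rx":0,"ry":0,"rz":0,"tx":0.042,"ty":-0.037,"tz":0,"claw":-1},{"rx":0,"ry":0,"rz":0,"tx":0.042,"ty":-0.037,"tz":0,"claw":-1},{"rx":0,"ry":0,"rz":0,"tx":0.042,"ty":-0.037,"tz":0,"claw":-1},{"rx":0,"ry":0,"rz":-0.014,"tx":0.042,"ty":-0.037,"tz":0,"claw":-1}]'

```text
time: 1.4
tool_pos: [0.4483, -0.1112, 0.4047]
orientation: [0.992, 0.127, 0.0, 0.0]
wrist_force: [0.4, -1.6, 0.3]
grip_width: 1.0
```

Request:
step_arm --series '[{"rx":0,"ry":0,"rz":0,"tx":0.042,"ty":-0.037,"tz":0,"claw":-1},{"rx":0,"ry":0,"rz":0,"tx":0.04,"ty":-0.034,"tz":0,"claw":-1},{"rx":0,"ry":0,"rz":0,"tx":0.023,"ty":-0.02,"tz":0,"claw":-1},{"rx":0,"ry":0,"rz":0,"tx":0,"ty":0,"tz":0,"claw":-1}]'

```text
time: 1.9
tool_pos: [0.5272, 0.0031, 0.4041]
orientation: [0.992, 0.128, -0.0, -0.0]
wrist_force: [-0.5, -0.1, 0.0]
grip_width: 1.004
```

```bash
python3 - <<'E'
from h import *
a=snap('wrist','w2.png');s=r.sense();print(s['time'],s['tool_pos'],s['orientation'],s['joint_pos'].round(3),s['wrist_force'])
print(-np.array(a['R']).T@a['t'],a['fx'],proj(a,[.5265,.003,.137]))
E
```

```text
1.95 [0.52647552 0.00203787 0.40412404] [ 9.91844580e-01  1.27450847e-01 -7.63878803e-04  1.68055343e-04] [-1.800e-02  2.440e-01  1.674e+00 -1.000e-03  1.225e+00  1.298e+00] [-0.93723895 -0.46237587 -0.27587457]
[0.60318548 0.02369272 0.37338164] 326.26075164442574 (np.float64(251.79596684128643), np.float64(192.19232091821416))
```

View pics/w2.png

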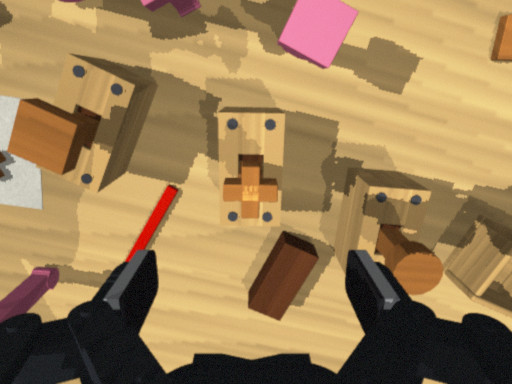

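The cross head's centre is at pixel (250,190), with its screws in line with the image axes. That is 2 px from the prediction, so position and yaw agree. Next I'll go down and take hold lightly.

Request:
step_arm --series '[{"rx":0,"ry":0,"rz":0,"tx":0.001,"ty":-0.001,"tz":0.03,"claw":-1},{"rx":0,"ry":0,"rz":0,"tx":0,"ty":0,"tz":0.04,"claw":-1},{"rx":0,"ry":0,"rz":0,"tx":0,"ty":0,"tz":0.035,"claw":-0.5},{"rx":0,"ry":0,"rz":0,"tx":0,"ty":0,"tz":0.016,"claw":-0.3},{"rx":0,"ry":0,"rz":0,"tx":0,"ty":0,"tz":0,"claw":1},{"rx":0,"ry":0,"rz":0,"tx":0,"ty":0,"tz":0,"claw":1},{"rx":0,"ry":0,"rz":0,"tx":0,"ty":0,"tz":0,"claw":1},{"rx":0,"ry":0,"rz":0,"tx":0,"ty":0,"tz":0,"claw":1}]' --newtons 20

```text
time: 2.95
tool_pos: [0.5258, 0.0024, 0.2824]
orientation: [0.992, 0.127, -0.003, 0.0]
wrist_force: [-3.7, -2.9, -17.4]
grip_width: 0.485
```

```bash
python3 - <<'E'
from h import *
a=snap('wrist','w3.png');b=snap('scene','s3.png');s=r.sense();print(s['time'],s['tool_pos'],s['wrist_force'],s['ft_torque'],s['grip_width'])
c=cv2.resize(b['img'][120:260,180:360,::-1],None,fx=3,fy=3,interpolation=cv2.INTER_CUBIC)
cv2.imwrite('pics/c3.png',c)
E
```

```text
3.05 [0.52589925 0.00246987 0.28246753] [ -5.76811162  -2.63699525 -18.80497537] [-0.44966724  0.88635005 -0.03259205] 0.48773331120550095
```

View pics/c3.png

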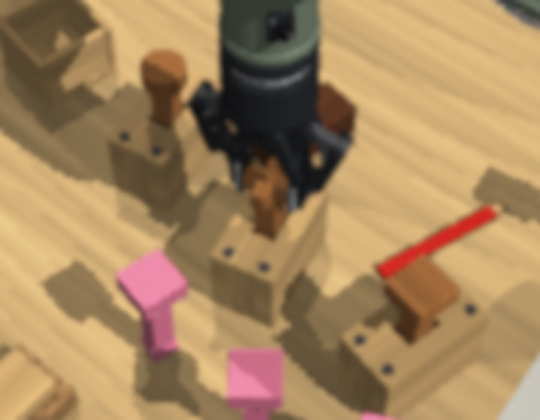

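The cross dog is in the jaws. The scene view shows the fingers on its head, and the opening is about 41 mm. I'll firm the grip and rock towards +x along the arc about the foot.

Request:
step_arm --series '[{"rx":0,"ry":0,"rz":0,"tx":0,"ty":0,"tz":0.0,"claw":1},{"rx":0,"ry":0,"rz":0,"tx":0,"ty":0,"tz":0,"claw":1},{"rx":0,"ry":-0.025,"rz":0,"tx":0.0065,"ty":0,"tz":0,"claw":1},{"rx":0,"ry":-0.025,"rz":0,"tx":0.0065,"ty":0,"tz":0,"claw":1},{"rx":0,"ry":-0.025,"rz":0,"tx":0.0065,"ty":0,"tz":0,"claw":1},{"rx":0,"ry":-0.025,"rz":0,"tx":0.0065,"ty":0,"tz":0,"claw":1},{"rx":0,"ry":-0.025,"rz":0,"tx":0.0065,"ty":0,"tz":0,"claw":1},{"rx":0,"ry":0,"rz":0,"tx":0,"ty":0,"tz":0,"claw":1}]' --newtons 50

```text
time: 4.05
tool_pos: [0.5569, 0.0105, 0.2812]
orientation: [0.99, 0.127, -0.066, 0.008]
wrist_force: [-10.5, -2.6, -12.1]
grip_width: 0.479
```

```bash
cat >> h.py <<'E'
from scipy.spatial.transform import Rotation as Ro
def st():
    s=r.sense();M=Ro.from_quat(s['orientation']).as_matrix();g=s['tool_pos']+.155*M[:,2]
    d=g-np.array([.5265,.003,.127]);X=np.array([.968,.25,0]);
    print(s['time'],'tcp',s['tool_pos'].round(4),'grasp',g.round(4),'dx',d@X,'tilt deg',np.degrees(np.arcsin(-M[:,2]@X)),'F',s['wrist_force'].round(1),'Fx',s['wrist_force']@X,'T',s['ft_torque'].round(2),'w',s['grip_width'])
E
python3 -c "from h import *;st()"
```

```text
4.05 tcp [0.5569 0.0105 0.2812] grasp [0.5369 0.0054 0.1276] dx 0.010711757294647675 tilt deg 7.630095872196572 F [-10.5  -2.6 -12.1] Fx -10.775513151763683 T [-0.6   1.3   0.05] w 0.47902058034144823
```

Request:
step_arm --series '[{"rx":0,"ry":-0.025,"rz":0,"tx":0.0065,"ty":0,"tz":0,"claw":1},{"rx":0,"ry":-0.02,"rz":0,"tx":0.0055,"ty":0,"tz":0,"claw":1},{"rx":0,"ry":0,"rz":0,"tx":0,"ty":0,"tz":0,"claw":1}]'

```text
time: 4.42
tool_pos: [0.5669, 0.0131, 0.2791]
orientation: [0.988, 0.126, -0.091, 0.011]
wrist_force: [-16.3, -5.9, -12.4]
grip_width: 0.484
```

```bash
python3 -c "from h import *;st()"
```

```text
4.425 tcp [0.5669 0.0131 0.2791] grasp [0.5395 0.0061 0.1267] dx 0.013386831476820286 tilt deg 10.509459446632498 F [-16.3  -5.9 -12.4] Fx -17.2489618787155 T [-0.77  1.84  0.02] w 0.4843324745255746
```

Request:
step_arm --series '[{"rx":0,"ry":0,"rz":0,"tx":0.002,"ty":0,"tz":0,"claw":1},{"rx":0,"ry":0,"rz":0,"tx":0,"ty":0,"tz":0,"claw":1}]'

```text
time: 4.68
tool_pos: [0.5678, 0.0133, 0.2789]
orientation: [0.988, 0.126, -0.092, 0.011]
wrist_force: [-18.9, -6.3, -9.0]
grip_width: 0.478
```

```bash
python3 -c "
from h import *;st()
b=snap('scene','s4.png');a=snap('wrist','w4.png')
c=cv2.resize(b['img'][150:240,220:320,::-1],None,fx=4,fy=4,interpolation=cv2.INTER_CUBIC)
d=cv2.resize(a['img'][:,:,::-1],(400,300))
o=np.zeros((360,800,3),np.uint8);o[:,:400]=c;o[:300,400:]=d
cv2.imwrite('pics/c4.png',o)"
```

```text
4.675 tcp [0.5678 0.0133 0.2789] grasp [0.54   0.0062 0.1266] dx 0.013826927960729578 tilt deg 10.689851821238511 F [-18.9  -6.3  -9. ] Fx -19.879331464749253 T [-0.98  2.41  0.05] w 0.47826726217109794
```

View pics/c4.png

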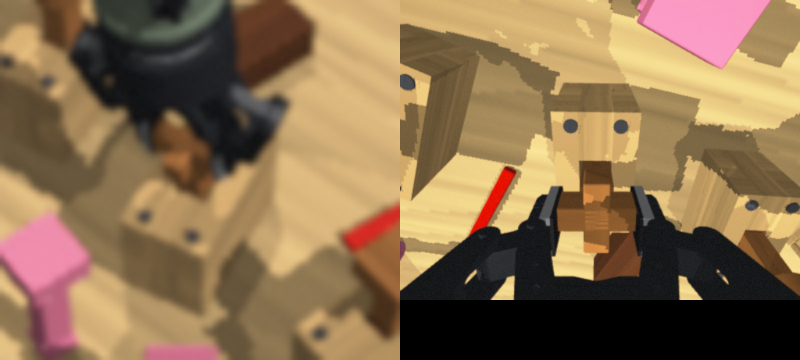

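In the wrist view the head, at about (597,212), leans towards +x and sits square between the pads. The force rises stiffly with almost no further travel, so that side is at its stop. Now I'll rock the other way.

Request:
step_arm --series '[{"rx":0,"ry":0.03,"rz":0,"tx":-0.008,"ty":0,"tz":0,"claw":1},{"rx":0,"ry":0.03,"rz":0,"tx":-0.008,"ty":0,"tz":0,"claw":1},{"rx":0,"ry":0.03,"rz":0,"tx":-0.008,"ty":0,"tz":0,"claw":1},{"rx":0,"ry":0.03,"rz":0,"tx":-0.008,"ty":0,"tz":0,"claw":1},{"rx":0,"ry":0.03,"rz":0,"tx":-0.008,"ty":0,"tz":0,"claw":1},{"rx":0,"ry":0.03,"rz":0,"tx":-0.008,"ty":0,"tz":0,"claw":1},{"rx":0,"ry":0,"rz":0,"tx":0,"ty":0,"tz":0,"claw":1}]'

```text
time: 5.65
tool_pos: [0.5246, 0.0022, 0.2847]
orientation: [0.992, 0.127, 0.004, -0.001]
wrist_force: [-5.0, -1.0, -11.5]
grip_width: 0.48
```

```bash
python3 -c "from h import *;st()"
```

```text
5.65 tcp [0.5246 0.0022 0.2847] grasp [0.5258 0.0026 0.1297] dx -0.0008178082389434852 tilt deg -0.43152988801905234 F [ -5.   -1.  -11.5] Fx -5.058187292842041 T [-0.3   1.27 -0.03] w 0.4795528411736411
```

Request:
step_arm --series '[{"rx":0,"ry":0.03,"rz":0,"tx":-0.008,"ty":0,"tz":0.001,"claw":1},{"rx":0,"ry":0.03,"rz":0,"tx":-0.008,"ty":0,"tz":0.001,"claw":1},{"rx":0,"ry":0.03,"rz":0,"tx":-0.008,"ty":0,"tz":0.001,"claw":1},{"rx":0,"ry":0.03,"rz":0,"tx":-0.008,"ty":0,"tz":0,"claw":1},{"rx":0,"ry":0.02,"rz":0,"tx":-0.005,"ty":0,"tz":0,"claw":1},{"rx":0,"ry":0,"rz":0,"tx":0,"ty":0,"tz":0,"claw":1}]'

```text
time: 6.4
tool_pos: [0.492, -0.0063, 0.2818]
orientation: [0.989, 0.126, 0.078, -0.01]
wrist_force: [0.4, 6.2, 0.8]
grip_width: 0.482
```

```bash
python3 -c "from h import *;st()"
```

```text
6.4 tcp [ 0.492  -0.0063  0.2818] grasp [ 5.156e-01 -3.000e-04  1.288e-01] dx -0.011352109250094698 tilt deg -9.055051371429364 F [0.4 6.2 0.8] Fx 1.978795363405442 T [1.01 0.44 0.09] w 0.4824061323445353
```

Request:
step_arm --series '[{"rx":0,"ry":0.01,"rz":0,"tx":-0.005,"ty":0,"tz":0,"claw":1},{"rx":0,"ry":0,"rz":0,"tx":-0.002,"ty":0,"tz":0,"claw":1},{"rx":0,"ry":0,"rz":0,"tx":0,"ty":0,"tz":0,"claw":1}]'

```text
time: 6.78
tool_pos: [0.4869, -0.0076, 0.2816]
orientation: [0.988, 0.125, 0.086, -0.01]
wrist_force: [3.8, 8.6, 1.2]
grip_width: 0.477
```

```bash
python3 -c "from h import *;st()"
```

```text
6.775 tcp [ 0.4869 -0.0076  0.2816] grasp [ 0.5128 -0.0011  0.1289] dx -0.01432210152062809 tilt deg -9.921850095729349 F [3.8 8.6 1.2] Fx 5.842113425686298 T [ 1.63 -0.39  0.15] w 0.4767009084812486
```

Request:
step_arm --series '[{"rx":0,"ry":0.01,"rz":0,"tx":-0.004,"ty":0.001,"tz":0,"claw":1},{"rx":0,"ry":0,"rz":0,"tx":-0.002,"ty":0,"tz":0,"claw":1},{"rx":0,"ry":0,"rz":0,"tx":0,"ty":0,"tz":0,"claw":1}]'

```text
time: 7.15
tool_pos: [0.4822, -0.0095, 0.2811]
orientation: [0.988, 0.125, 0.092, -0.012]
wrist_force: [5.8, 11.5, -0.0]
grip_width: 0.48
```

```bash
python3 -c "from h import *;st()"
```

```text
7.15 tcp [ 0.4822 -0.0095  0.2811] grasp [ 0.5101 -0.0023  0.1288] dx -0.01722828069950869 tilt deg -10.693752599535356 F [ 5.8 11.5 -0. ] Fx 8.531078660665719 T [ 2.54 -0.92  0.27] w 0.4797973289204447
```

Request:
step_arm --series '[{"rx":0,"ry":0,"rz":0,"tx":-0.002,"ty":-0.003,"tz":0,"claw":1},{"rx":0,"ry":0,"rz":0,"tx":-0.002,"ty":-0.001,"tz":0,"claw":1},{"rx":0,"ry":0,"rz":0,"tx":0,"ty":0,"tz":0,"claw":1}]'

```text
time: 7.52
tool_pos: [0.4793, -0.0082, 0.2811]
orientation: [0.987, 0.126, 0.096, -0.009]
wrist_force: [11.5, 1.9, -3.8]
grip_width: 0.481
```

```bash
python3 -c "from h import *;st()"
```

```text
7.525 tcp [ 0.4793 -0.0082  0.2811] grasp [ 0.5083 -0.0018  0.1289] dx -0.018810906377635456 tilt deg -11.02964636548853 F [11.5  1.9 -3.8] Fx 11.559565251741649 T [ 0.52 -2.02  0.05] w 0.48060014260114875
```

Request:
step_arm --series '[{"rx":0,"ry":0,"rz":0,"tx":-0.003,"ty":-0.0005,"tz":0,"claw":1},{"rx":0,"ry":0,"rz":0,"tx":0,"ty":0,"tz":0,"claw":1}]'

```text
time: 7.78
tool_pos: [0.4772, -0.0084, 0.2809]
orientation: [0.987, 0.126, 0.097, -0.009]
wrist_force: [13.6, 3.2, -4.8]
grip_width: 0.48
```

```bash
python3 -c "from h import *;st()"
```

```text
7.775 tcp [ 0.4772 -0.0084  0.2809] grasp [ 0.5066 -0.002   0.1289] dx -0.020519712941288556 tilt deg -11.189233215910114 F [13.6  3.2 -4.8] Fx 13.916551636659932 T [ 0.58 -2.25 -0.01] w 0.4803390738089695
```

Request:
step_arm --series '[{"rx":0,"ry":-0.028,"rz":0,"tx":0.007,"ty":0,"tz":0,"claw":1},{"rx":0,"ry":-0.028,"rz":0,"tx":0.007,"ty":0,"tz":0,"claw":1},{"rx":0,"ry":-0.028,"rz":0,"tx":0.007,"ty":0,"tz":0,"claw":1},{"rx":0,"ry":-0.028,"rz":0,"tx":0.007,"ty":0,"tz":0,"claw":1},{"rx":0,"ry":-0.028,"rz":0,"tx":0.007,"ty":0,"tz":0,"claw":1},{"rx":0,"ry":-0.028,"rz":0,"tx":0.007,"ty":0,"tz":0,"claw":1},{"rx":0,"ry":-0.028,"rz":0,"tx":0.007,"ty":0,"tz":0,"claw":1},{"rx":0,"ry":0,"rz":0,"tx":0,"ty":0,"tz":0,"claw":1}]'

```text
time: 8.78
tool_pos: [0.5226, 0.0035, 0.2839]
orientation: [0.992, 0.127, -0.004, 0.004]
wrist_force: [6.1, -1.1, 0.0]
grip_width: 0.481
```

```bash
python3 -c "from h import *;st()"
```

```text
8.775 tcp [0.5226 0.0035 0.2839] grasp [0.5216 0.0022 0.1289] dx -0.004947766680232145 tilt deg 0.4734134321037556 F [ 6.1 -1.1  0. ] Fx 5.597684819411725 T [-0.34 -1.53 -0.01] w 0.48120475091867465
```

Request:
step_arm --series '[{"rx":0,"ry":0.004,"rz":0,"tx":0.003,"ty":0,"tz":0,"claw":1},{"rx":0,"ry":0,"rz":0,"tx":0,"ty":0,"tz":0,"claw":1},{"rx":0,"ry":0,"rz":0,"tx":0,"ty":0,"tz":-0.003,"claw":1},{"rx":0,"ry":0,"rz":0,"tx":0,"ty":0,"tz":-0.003,"claw":1},{"rx":0,"ry":0,"rz":0,"tx":0,"ty":0,"tz":0,"claw":1}]'

```text
time: 9.4
tool_pos: [0.5223, 0.0044, 0.2873]
orientation: [0.992, 0.127, -0.007, 0.002]
wrist_force: [5.1, -1.3, -2.7]
grip_width: 0.481
```

```bash
python3 -c "from h import *;st()"
```

```text
9.4 tcp [0.5223 0.0044 0.2873] grasp [0.5202 0.0034 0.1323] dx -0.0060189366454481115 tilt deg 0.834843992378747 F [ 5.1 -1.3 -2.7] Fx 4.561623932995379 T [-0.28 -1.41 -0.03] w 0.4806615748903371
```

Request:
step_arm --series '[{"rx":0,"ry":0.006,"rz":0,"tx":0.003,"ty":0,"tz":-0.005,"claw":1},{"rx":0,"ry":0.006,"rz":0,"tx":0.002,"ty":0,"tz":-0.005,"claw":1},{"rx":0,"ry":0,"rz":0,"tx":0,"ty":0,"tz":0,"claw":1}]'

```text
time: 9.78
tool_pos: [0.5251, 0.0052, 0.2965]
orientation: [0.992, 0.127, -0.006, 0.002]
wrist_force: [1.0, -5.2, -1.3]
grip_width: 0.478
```

```bash
python3 -c "from h import *;st()"
```

```text
9.775 tcp [0.5251 0.0052 0.2965] grasp [0.5234 0.0044 0.1415] dx -0.0026134463216540577 tilt deg 0.6708668719336888 F [ 1.  -5.2 -1.3] Fx -0.34898134725369323 T [-1.29 -0.04  0.01] w 0.47827142196457934
```

Request:
step_arm --series '[{"rx":0,"ry":0,"rz":0,"tx":0,"ty":0.002,"tz":-0.01,"claw":1},{"rx":0,"ry":0,"rz":0,"tx":0,"ty":0,"tz":-0.015,"claw":1},{"rx":0,"ry":0,"rz":0,"tx":0,"ty":0,"tz":-0.02,"claw":1},{"rx":0,"ry":0,"rz":0,"tx":0,"ty":0,"tz":0,"claw":1}]'

```text
time: 10.28
tool_pos: [0.5267, 0.0044, 0.3435]
orientation: [0.992, 0.126, -0.003, 0.001]
wrist_force: [-0.8, 0.2, -1.0]
grip_width: 0.479
```

```bash
python3 -c "
from h import *;st()
b=snap('scene','s5.png');a=snap('wrist','w5.png')
c=cv2.resize(b['img'][110:250,200:356,::-1],None,fx=2.56,fy=2.56,interpolation=cv2.INTER_CUBIC)[:358,:399]
d=cv2.resize(a['img'][:,:,::-1],(400,300))
o=np.zeros((360,800,3),np.uint8);o[:c.shape[0],:c.shape[1]]=c;o[:300,400:]=d
cv2.imwrite('pics/c5.png',o)"
```

```text
10.275 tcp [0.5267 0.0044 0.3435] grasp [0.526  0.0042 0.1885] dx -0.0002375060604909268 tilt deg 0.30415300964841097 F [-0.8  0.2 -1. ] Fx -0.7424164574703187 T [0.07 0.   0.02] w 0.4793524448502935
```

View pics/c5.png

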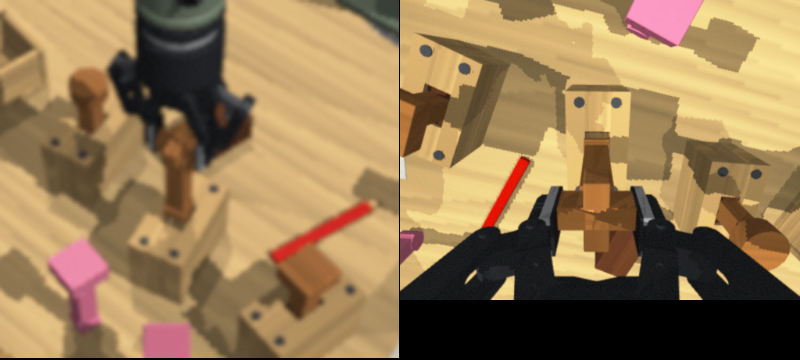

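Both views show the dog standing well up out of its block and upright in the jaws, with about 1 N of load. Next I'll lift clear of the round dog and carry it over to the caddy.

Request:
step_arm --series '[{"rx":0,"ry":0,"rz":0,"tx":0,"ty":0,"tz":-0.03,"claw":1},{"rx":0,"ry":0,"rz":0,"tx":0,"ty":0,"tz":-0.045,"claw":1},{"rx":0,"ry":0,"rz":0,"tx":0,"ty":0,"tz":-0.04,"claw":1},{"rx":0,"ry":0,"rz":0,"tx":-0.01,"ty":0.02,"tz":-0.015,"claw":1},{"rx":0,"ry":0,"rz":0,"tx":-0.016,"ty":0.038,"tz":0,"claw":1},{"rx":0,"ry":0,"rz":0,"tx":-0.018,"ty":0.042,"tz":0,"claw":1},{"rx":0,"ry":0,"rz":0,"tx":-0.018,"ty":0.042,"tz":0,"claw":1},{"rx":0,"ry":0,"rz":0,"tx":-0.018,"ty":0.042,"tz":0,"claw":1},{"rx":0,"ry":0,"rz":0,"tx":-0.018,"ty":0.042,"tz":0,"claw":1},{"rx":0,"ry":0,"rz":0,"tx":-0.015,"ty":0.036,"tz":0,"claw":1}]'

```text
time: 11.62
tool_pos: [0.4835, -0.279, 0.4711]
orientation: [0.992, 0.126, -0.006, -0.0]
wrist_force: [0.6, 1.1, -1.7]
grip_width: 0.481
```

Request:
step_arm --series '[{"rx":0,"ry":0,"rz":0,"tx":-0.01,"ty":0.025,"tz":0,"claw":1},{"rx":0,"ry":0,"rz":0,"tx":-0.005,"ty":0.014,"tz":0,"claw":1},{"rx":0,"ry":0,"rz":0,"tx":0,"ty":0,"tz":0,"claw":1}]'

```text
time: 12.0
tool_pos: [0.4793, -0.3194, 0.4716]
orientation: [0.992, 0.126, -0.005, -0.0]
wrist_force: [-0.1, 1.5, -1.0]
grip_width: 0.482
```

```bash
python3 -c "
from h import *;st()
a=snap('wrist','w6.png');b=snap('scene','s6.png')
s=r.sense();M=Ro.from_quat(s['orientation']).as_matrix();g=s['tool_pos']+.155*M[:,2]
f=g-np.array([0,0,.109]);f2=s['tool_pos']+.264*M[:,2]
print('foot pred',f,proj(a,f),proj(a,f2),'caddy',proj(a,[.478,-.3195,.065]))
d=cv2.resize(a['img'][:,:,::-1],(400,300));c=cv2.resize(b['img'][60:200,130:316,::-1],(400,300),interpolation=cv2.INTER_CUBIC)
cv2.imwrite('pics/c6.png',np.hstack([c,d]))"
```

```text
12.0 tcp [ 0.4793 -0.3194  0.4716] grasp [ 0.4777 -0.3196  0.3166] dx -0.12791573102254133 tilt deg 0.6086663629482245 F [-0.1  1.5 -1. ] Fx 0.25062739082148616 T [0.05 0.03 0.01] w 0.4819582107436966
foot pred [ 0.47791642 -0.31850146  0.20807625] (np.float64(250.81602374387896), np.float64(190.9910441827492)) (np.float64(250.6490652959561), np.float64(192.37221890368886)) caddy (np.float64(251.9507896582833), np.float64(151.3879225969709))
```

View pics/c6.png

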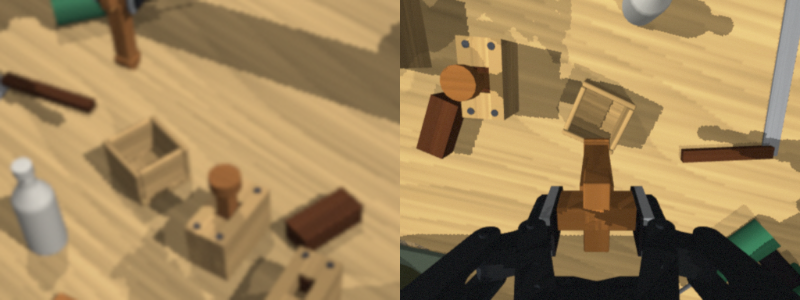

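The caddy opening, at about (599,117) in the right half, is 3 px from the prediction and straight below the foot. The dog hangs upright. I'll lower it.

Request:
step_arm --series '[{"rx":0,"ry":0,"rz":0,"tx":0,"ty":0.002,"tz":0.025,"claw":1},{"rx":0,"ry":0,"rz":0,"tx":0,"ty":0,"tz":0.035,"claw":1},{"rx":0,"ry":0,"rz":0,"tx":0,"ty":0,"tz":0.035,"claw":1},{"rx":0,"ry":0,"rz":0,"tx":0,"ty":0,"tz":0.03,"claw":1},{"rx":0,"ry":0,"rz":0,"tx":0,"ty":0,"tz":0.025,"claw":1},{"rx":0,"ry":0,"rz":0,"tx":0,"ty":0,"tz":0.02,"claw":1},{"rx":0,"ry":0,"rz":0,"tx":0,"ty":0,"tz":0.015,"claw":1},{"rx":0,"ry":0,"rz":0,"tx":0,"ty":0,"tz":0,"claw":1}]'

```text
time: 13.1
tool_pos: [0.478, -0.3207, 0.2866]
orientation: [0.992, 0.127, -0.006, -0.0]
wrist_force: [-1.3, -0.5, -0.2]
grip_width: 0.481
```

```bash
python3 -c "from h import *;st()"
```

```text
13.1 tcp [ 0.478  -0.3207  0.2866] grasp [ 0.4762 -0.3209  0.1316] dx -0.12962310910907368 tilt deg 0.6492802224100406 F [-1.3 -0.5 -0.2] Fx -1.4112955797269278 T [0.01 0.04 0.02] w 0.4811710342351143
```

Expected foot height is now about 0.023 m, so roughly 14 mm remain.

Request:
step_arm --series '[{"rx":0,"ry":0,"rz":0,"tx":0,"ty":0,"tz":0.006,"claw":1},{"rx":0,"ry":0,"rz":0,"tx":0,"ty":0,"tz":0.004,"claw":1},{"rx":0,"ry":0,"rz":0,"tx":0,"ty":0,"tz":0.003,"claw":1},{"rx":0,"ry":0,"rz":0,"tx":0,"ty":0,"tz":0,"claw":1}]'

```text
time: 13.6
tool_pos: [0.4778, -0.3215, 0.2742]
orientation: [0.992, 0.127, -0.005, 0.001]
wrist_force: [0.4, -0.3, -1.5]
grip_width: 0.476
```

Request:
step_arm --series '[{"rx":0,"ry":0,"rz":0,"tx":0,"ty":0,"tz":0.002,"claw":1},{"rx":0,"ry":0,"rz":0,"tx":0,"ty":0,"tz":0,"claw":1}]'

```text
time: 13.85
tool_pos: [0.4778, -0.3215, 0.2723]
orientation: [0.992, 0.127, -0.005, 0.001]
wrist_force: [-0.3, 0.2, -1.6]
grip_width: 0.478
```

Request:
step_arm --series '[{"rx":0,"ry":0,"rz":0,"tx":0,"ty":0,"tz":0.002,"claw":1},{"rx":0,"ry":0,"rz":0,"tx":0,"ty":0,"tz":0,"claw":1}]'

```text
time: 14.1
tool_pos: [0.4779, -0.3216, 0.2707]
orientation: [0.992, 0.127, -0.005, 0.001]
wrist_force: [0.1, 0.4, 1.7]
grip_width: 0.48
```

Request:
step_arm --series '[{"rx":0,"ry":0,"rz":0,"tx":0,"ty":0,"tz":0.002,"claw":1},{"rx":0,"ry":0,"rz":0,"tx":0,"ty":0,"tz":0,"claw":1}]'

```text
time: 14.35
tool_pos: [0.4781, -0.3215, 0.2705]
orientation: [0.992, 0.126, -0.004, 0.001]
wrist_force: [-1.9, 1.1, 11.9]
grip_width: 0.482
```

Contact: 12 N upward and the descent has stopped. I'll ease off and let go.

Request:
step_arm --series '[{"rx":0,"ry":0,"rz":0,"tx":0,"ty":0,"tz":-0.001,"claw":1},{"rx":0,"ry":0,"rz":0,"tx":0,"ty":0,"tz":0,"claw":-0.2},{"rx":0,"ry":0,"rz":0,"tx":0,"ty":0,"tz":0,"claw":-0.4},{"rx":0,"ry":0,"rz":0,"tx":0,"ty":0,"tz":0,"claw":-1},{"rx":0,"ry":0,"rz":0,"tx":0,"ty":0,"tz":0,"claw":-1},{"rx":0,"ry":0,"rz":0,"tx":0,"ty":0,"tz":0,"claw":-1},{"rx":0,"ry":0,"rz":0,"tx":0,"ty":0,"tz":0,"claw":-1}]'

```text
time: 15.22
tool_pos: [0.4778, -0.3215, 0.2693]
orientation: [0.992, 0.127, -0.005, 0.001]
wrist_force: [-0.0, 0.3, 0.8]
grip_width: 1.002
```

```bash
python3 -c "
from h import *;st()
a=snap('wrist','w7.png');b=snap('scene','s7.png')
d=cv2.resize(a['img'][:,:,::-1],(400,300));c=cv2.resize(b['img'][60:200,130:316,::-1],(400,300),interpolation=cv2.INTER_CUBIC)
cv2.imwrite('pics/c7.png',np.hstack([c,d]))"
```

```text
15.225 tcp [ 0.4778 -0.3215  0.2693] grasp [ 0.4763 -0.3219  0.1143] dx -0.12979315607961123 tilt deg 0.5735824422664131 F [-0.   0.3  0.8] Fx 0.02611181512232976 T [-0.03  0.05 -0.  ] w 1.0015837126970804
```

View pics/c7.png

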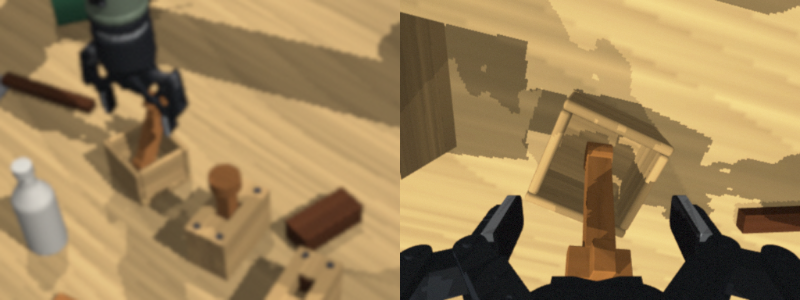

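The dog has settled leaning on the caddy's near wall, with its foot inside on the floor and its head at about (600,262), between the open fingers and touching neither. I'll retreat straight up.

Request:
step_arm --series '[{"rx":0,"ry":0,"rz":0,"tx":0,"ty":0,"tz":-0.02,"claw":-1},{"rx":0,"ry":0,"rz":0,"tx":0,"ty":0,"tz":-0.035,"claw":-1},{"rx":0,"ry":0,"rz":0,"tx":0,"ty":0,"tz":-0.04,"claw":-1},{"rx":0,"ry":0,"rz":0,"tx":0,"ty":0,"tz":-0.04,"claw":-1},{"rx":0,"ry":0,"rz":0,"tx":-0.04,"ty":0.03,"tz":-0.02,"claw":-1},{"rx":0,"ry":0,"rz":0,"tx":-0.04,"ty":0.03,"tz":0,"claw":-1},{"rx":0,"ry":0,"rz":0,"tx":-0.03,"ty":0.02,"tz":0,"claw":-1},{"rx":0,"ry":0,"rz":0,"tx":0,"ty":0,"tz":0,"claw":-1}]'

```text
time: 16.32
tool_pos: [0.3914, -0.4277, 0.4254]
orientation: [0.992, 0.125, -0.005, 0.001]
wrist_force: [0.9, 0.7, -0.3]
grip_width: 0.996
```

```bash
python3 -c "
from h import *;st()
a=snap('top','t8.png');b=snap('scene','s8.png')
d=cv2.resize(a['img'][130:300,140:410,::-1],(480,302),interpolation=cv2.INTER_CUBIC);c=cv2.resize(b['img'][60:260,130:343,::-1],(320,302),interpolation=cv2.INTER_CUBIC)
cv2.imwrite('pics/c8.png',np.hstack([c,d]))"
```

```text
16.325 tcp [ 0.3914 -0.4277  0.4254] grasp [ 0.3898 -0.4281  0.2705] dx -0.24005833585459208 tilt deg 0.5929846834429965 F [ 0.9  0.7 -0.3] Fx 1.0554577553071527 T [ 0.03 -0.03  0.01] w 0.9962447220175839
```

View pics/c8.png

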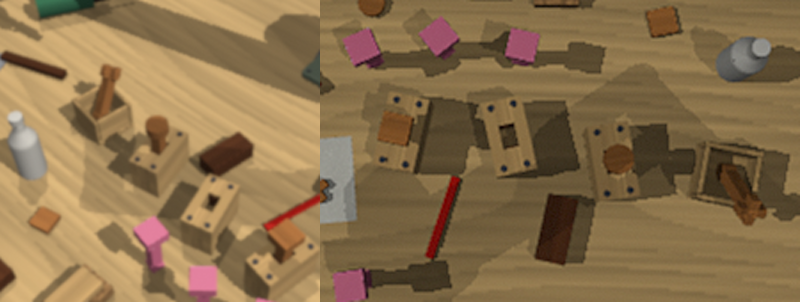

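The cross block is empty and the dog stands foot down in the caddy, leaning on the near wall, with its head at about (745,207). The other two dogs, the offcut, pencil, glue and the pink things are where they were.

```bash
python3 -c "
from h import *;print(r.job_done())"
```

```text
the job is handed in; nothing more can be done
None
```

The cross-headed dog is out of its block and standing foot-down in the caddy, and I handed the job in at about 16.4 s. The pattern on the mat was the cross. I gripped that dog by its head, rocked it to +x and then −x, drew it out upright, lowered it until it touched the floor (12 N), let go and backed off.

**Last checks:**
- **Placement:** In the final top and scene pictures the cross block is empty. The dog's foot is inside the caddy and it leans on the near wall.
- **Robot clear:** The gripper is open and away from everything, with about 1 N on the wrist sensor.
- **Other things:** The round and square dogs, glue, pencil, offcut and pink posts look unmoved in those pictures. The cropped views did not fully cover the mat pattern, tape, sander and screwdriver, so I did not check those at the end.

**Less certain:**
- **Rocking travel:** I never read the cheeks directly. The head went about +14 mm and −20 mm from the centre I estimated, 34 mm in all. The camera calibration is only good to about 2 mm, so the true centre is probably a little towards −x. The −x side may have gone slightly past 18 mm.
- **Push force:** I pushed with up to about 20 N towards +x and 14 N towards −x, more than the 6 to 11 N stated. The dog then lifted out with under 3 N of pull, so the cheeks had given enough.

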